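# Switch on the vegetable thermometer

## Task

Pick up the green food thermometer and switch it on by pushing the orange button on its end fully in against the flat steel front of the hob. Then lay it flat on the green chopping board and let go; do not let it fall from a height, and leave the blue thermometer where it lies.

Things in the scene. Friction and masses are not known exactly. Their poses are not given: they have to be found in the camera images.
- green_thermo: Loose, 0.12 kg: green square bar, 100 long (x) x 26 x 26 mm; origin at its centre, 13 mm above what it lies on. +x leads to the orange end button (16 mm across, on the bar's axis; tip 64 mm from the origin when out, 54 when in). A white sheath 13 mm thick sticks out 70 mm at -x. z up, through the display. Starts flat on the bench, button away from the robot, within 25 degrees of world +x.
- green_button (a joint): How far the green thermometer's button is pushed in: near 0 when out (off), 0.010 m when fully in (on), against a hard stop. It takes about 5 N to push and stays where it is left.
- hob: Countertop hob, fixed: steel case with black top, 300 wide x 340 deep x 75 mm high; a lidded pot (up to 175 mm above the bench) stands on it from 105 mm behind its front. Origin: on the bench below the middle of the flat upright front face. x points into the hob, square to that face; y along it (150 mm to each side); z up.
- board: Green chopping board, fixed to the bench: 180 (x) x 240 (y) x 12 mm thick. Origin: the centre of its underside, on the bench; z up.
- blue_thermo: A second thermometer of the same shape with a blue bar, loose on the bench; origin and axes as for the green one. To be left alone.
Things that resemble listed ones, but are neither listed nor needed, are in the scene too. There is more than one size of the green_thermo; the job needs the middle-sized.

How it is judged:
By the outcome, as a careful person would: the job done as asked, in the order asked, and still so for the second after the job is handed in, with the robot touching nothing.
It also fails if it takes over 38 s, if anything falls off the work surface, if the arm or the gripper's body presses on something with over 40 N, if the wrist force passes 120 N, or if a joint passes its speed limit or range.

## Robot

A 6-joint arm with a two-finger parallel gripper is mounted at the origin on the work surface. World frame = base frame: x ahead of the robot, y to its left, z up, the work surface at z = 0. Lengths are in m, angles in rad, forces in N, time in s.
With the tool pointing down it reaches from about 0.325 to 0.775 m from the base axis. Payload 5.5 kg.
Tool frame: the origin (TCP) lies between the finger pads; the fingertips stand 8 mm ahead of it and the grasp point (between the pads) lies 11 mm behind it (tcp_to_tips is the distance from the TCP to the fingertips, in m); z points along the fingers, y is the line along which they close (so a half turn about z gives the same grasp; the last joint's range is limited). The gripper opens to 88 mm and grips with 3 to 60 N. Pads are 20 mm wide; open, the fingers measure 115 mm over their backs; the gripper's body (75 mm by 178 mm) begins 61 mm behind the grasp point.
Start: joints at [-1.222, 0.091, 1.231, -0, 1.82, -0.057], TCP at [0.237, -0.551, 0.231] pointing down, gripper open.
Joint ranges: [-2.87, 2.87], [-0.86, 2.18], [0.17, 2.46], [-1.51, 4.65], [0.06, 2.69], [-2.65, 2.65]. Speed limits (rad/s): [2.57, 2.57, 3.01, 3.14, 3.14, 3.14].

## Interface

Orientations are given as a unit quaternion [w, x, y, z].
In Python, from bench import * gives the robot as it stands. Calls block until the motion is done:
- move_to(position, orientation): joint-space move of the TCP to a pose.
- move_l(position, speed=0.15, orientation=None): straight line of the TCP; orientation=None keeps the orientation; speed is the mean speed in m/s.
- movej(angles): joint-space move.
- gripper_open() and close(): open the fingers fully, or close them until they stop; the grip force is fixed at half the most.
- hold(seconds).
- inverse_kinematics(position, orientation): joint angles nearest the present ones, or None.
- state(): the state.
- get_image(name): name is "side" or "top"; returns a dict with "frame" (384x512x3 uint8, blue, green, red), "depth" (384x512 float32, m along the optical axis (not along the pixel's ray), 0 where there is no reading), "camera_matrix" (3x3 intrinsics, pixels), "k1" (the pictures are not rectified: a ray, as slopes to the right and down, at radius r is drawn at 1 + k1 r^2 times it, then the intrinsics apply), "view" (4x4, takes a point from world to camera coordinates). Camera axes: x right, y up, looking along -z (the intrinsics and any distortion apply to the point x, -y, -z); pixel columns grow to the right and rows downward; lengths in m; the calibration is good to about 2 mm. A picture is of the moment at which its call begins.
A pose or a line that the arm cannot do raises IKError and nothing moves.
- job_done(): hands the job in; it is judged then, once.
The state is a dict: "time": time; "joint_pos": joint angles; "dq": joint speeds; "joint_torque": joint torques, N m; "ee_pos": TCP position; "ee_rot": TCP orientation; "ft_force": force on the tool from outside, world axes, zero at the start; "moment": the same for the moment, N m; "finger_gap": finger opening in m; "finger_force": force on a finger pad.
Only numpy, scipy, OpenCV 4.12 (cv2) and the standard library are available. Lean on these libraries where they do the work, as an engineer would, in place of code of your own. Each camera call takes 0.05 s, during which the arm holds its last target. There are 200 camera calls.

## Working session

There is one attempt and no reset: what is moved stays moved. The work goes in short steps, each a Python script; the robot and the scene stay as the last script left them, time stands still between calls to the robot, and variables do not carry over. Pictures are saved under pics/ and viewed, at most 10 in all, crops included, and the job is handed in when it is done.

```bash
ls; mkdir -p pics; python3 - <<'E'
from bench import *
import cv2,numpy as np
for n in("top","side"):
    d=get_image(n); cv2.imwrite(f"pics/{n}0.png",cv2.resize(d["frame"],(768,576)))
    np.savez(f"{n}0.npz",**d); print(n,d["camera_matrix"],d["k1"],d["view"])
print(state())
E
```

```text
pics
top [[458.37805089   0.         265.02180265]
 [  0.         458.37805089 194.55600583]
 [  0.           0.           1.        ]] -0.18118176611342146 [[ 0.01554518 -0.99986126  0.00598352  0.12594065]
 [ 0.97723943  0.01645916  0.21149987 -0.53671284]
 [-0.21156902  0.00255953  0.97735971 -1.34544056]
 [ 0.          0.          0.          1.        ]]
side [[374.91952965   0.         256.95634522]
 [  0.         374.91952965 187.25249125]
 [  0.           0.           1.        ]] -0.1275125084935237 [[-0.71841826 -0.69549122 -0.01292917  0.47310508]
 [ 0.47303955 -0.50209206  0.72397317 -0.23091824]
 [-0.51000862  0.51399953  0.68970696 -0.99283105]
 [ 0.          0.          0.          1.        ]]
{'time': 0.1, 'joint_pos': array([-1.22167965e+00,  9.18222547e-02,  1.23174017e+00,  1.73341054e-05,
        1.81983032e+00, -5.66972469e-02]), 'dq': array([-0.00054156, -0.00099879, -0.00288263,  0.00069089,  0.00264448,
       -0.00026519]), 'joint_torque': array([ 3.83213584e-03, -4.47856236e+01, -4.07569706e+01,  7.01922923e-02,
        2.83835776e-02, -1.32717273e-04]), 'ee_pos': array([ 0.23677839, -0.55102819,  0.22961108]), 'ee_rot': array([-8.91669403e-04,  9.79484088e-01,  2.01519505e-01, -1.22815521e-04]), 'ft_force': array([0.26078936, 0.44150439, 0.12560121]), 'moment': array([-0.02912036, -0.00870746, -0.00540579]), 'finger_force': 0.0, 'finger_gap': 0.08770512013894982}
```

View pics/top0.png

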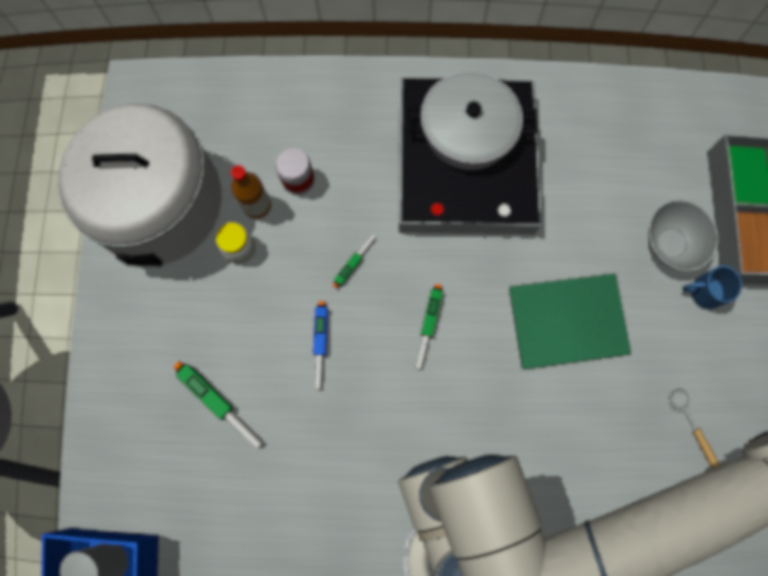

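View pics/side0.png

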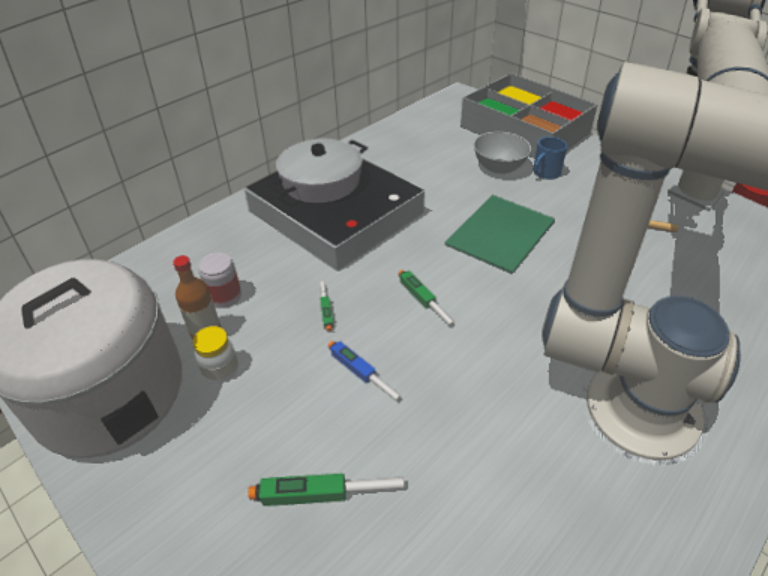

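The top view (768-wide) shows the middle-sized green thermometer at (432,310) with its button at (438,288). The hob's front edge runs (400,230)–(540,232), the board's centre is (570,320) and the blue thermometer is at (320,330). The side view agrees. I'll measure them next.

```bash
cat > h.py <<'E'
import numpy as np, cv2
def rays(d,px):
    K=np.array(d["camera_matrix"]); k=np.array([float(d["k1"]),0,0,0])
    u=cv2.undistortPoints(np.float64(px).reshape(-1,1,2),K,k,criteria=(3,50,1e-9))[:,0] if False else cv2.undistortPointsIter(np.float64(px).reshape(-1,1,2),K,k,None,None,(3,50,1e-9))[:,0]
    V=np.array(d["view"]); R=V[:3,:3]
    return -R.T@V[:3,3], np.c_[u[:,0],-u[:,1],-np.ones(len(u))]@R
def on_z(d,px,z):
    o,r=rays(d,px); return o+r*((z-o[2])/r[:,2])[:,None]
def deproj(d,px):
    o,r=rays(d,px); p=np.int32(px); return o+r*np.array(d["depth"])[p[:,1],p[:,0]][:,None]
def hsvmask(d,lo,hi,roi=None):
    m=cv2.inRange(cv2.cvtColor(np.array(d["frame"]),cv2.COLOR_BGR2HSV),lo,hi)
    if roi:
        r=np.zeros_like(m); x0,y0,x1,y1=roi; r[y0:y1,x0:x1]=255; m&=r
    return m
def pix(m): return np.argwhere(m)[:,::-1].astype(float)
E
python3 - <<'E'
from h import *
np.set_printoptions(precision=4,suppress=True)
t=dict(np.load("top0.npz")); s=dict(np.load("side0.npz"))
G=((40,90,40),(90,255,255)); O=((3,130,90),(22,255,255))
for d,n,rg,ro,rb in((t,'top',(270,180,305,232),(280,180,305,205),(335,175,425,250)),(s,'side',(255,175,305,212),(255,170,290,200),(290,125,375,185))):
    m=hsvmask(d,*G,rg); p=pix(m); dp=deproj(d,p)
    print(n,'bar n',len(p),'px',p.mean(0),'topz med',np.median(dp[:,2]))
    c=cv2.findContours(m,0,1)[0]; c=max(c,key=cv2.contourArea)
    f=dp[(dp[:,2]>.02)&(dp[:,2]<.035)]
    r=cv2.minAreaRect(np.float32(f[:,:2])); print(' top face rect',r,len(f),cv2.boxPoints(r).tolist())
    q=pix(hsvmask(d,*O,ro)); print(' button n',len(q), on_z(d,[q.mean(0)],.013), deproj(d,q).mean(0))
    b=hsvmask(d,(60,80,40),(95,255,255),rb); p=on_z(d,pix(b),.012); p2=deproj(d,pix(b)); print(' board z',np.median(p2[:,2]),'n',len(p),cv2.minAreaRect(np.float32(p[:,:2])),p[:,:2].mean(0))
# hob: all depth points, both views
for d,n in((t,'top'),(s,'side')):
    yy,xx=np.mgrid[0:384,0:512]; px=np.c_[xx.ravel(),yy.ravel()]; w=deproj(d,px); ok=d["depth"].ravel()>0
    reg=ok&(w[:,0]>.5)&(w[:,0]<1)&(w[:,1]>-.35)&(w[:,1]<.25)
    f=w[reg&(w[:,2]>.015)&(w[:,2]<.065)]; tp=w[reg&(w[:,2]>.07)&(w[:,2]<.085)]
    f=f[(f[:,1]<.25)]
    print(n,len(f),len(tp),'top rect',cv2.minAreaRect(np.float32(tp[:,:2])))
    if len(f):
        # front: lowest x per y-bin
        l=f
        for _ in range(8):
            c=np.polyfit(l[:,1],l[:,0],1); e=l[:,0]-np.polyval(c,l[:,1]); l=l[e<max(.004,e.std())] if _<4 else l[abs(e)<.006]
        print(' front x=a*y+b',c,len(l),l.min(0),l.max(0))
E
```

```text
top bar n 244 px [287.709  208.0984] topz med 0.02624228667784212
 top face rect ((0.5014340877532959, 0.06272996962070465), (0.024149274453520775, 0.101551853120327), 76.61929321289062) 229 [[0.4492422044277191, 0.06273369491100311], [0.5480372905731201, 0.0392325296998024], [0.5536259412765503, 0.06272624433040619], [0.4548308849334717, 0.0862274095416069]]
 button n 10 [[0.5577 0.0502 0.013 ]] [0.5563 0.0506 0.0192]
 board z 0.012318487064785444 n 3901 ((0.4898943603038788, -0.23068767786026), (0.1747199296951294, 0.2351972609758377), 8.174769401550293) [ 0.4888 -0.229 ]
side bar n 182 px [277.6264 191.3077] topz med 0.024952816469322625
 top face rect ((0.5041694641113281, 0.066802479326725), (0.024836454540491104, 0.10423483699560165), 78.733154296875) 154 [[0.45063018798828125, 0.06480620801448822], [0.5528562068939209, 0.044440943747758865], [0.557708740234375, 0.06879875063896179], [0.45548272132873535, 0.08916401863098145]]
 button n 5 [[0.5655 0.0488 0.013 ]] [0.561  0.0536 0.0191]
 board z 0.012107416778949442 n 1987 ((0.4882103204727173, -0.22623172402381897), (0.17563678324222565, 0.23920635879039764), 8.154657363891602) [ 0.486  -0.2199]
top 1069 4892 top rect ((0.8397154808044434, -0.012824714183807373), (0.3227299749851227, 0.2980317771434784), 0.7052953243255615)
 front x=a*y+b [0.041  0.5344] 75 [ 0.5166 -0.3401  0.015 ] [0.5419 0.066  0.0321]
side 1474 2592 top rect ((0.8395770788192749, -0.00926181674003601), (0.3208038806915283, 0.29944342374801636), 0.37861162424087524)
 front x=a*y+b [-1.0508  0.8587] 2 [0.6432 0.2029 0.0154] [0.6455 0.2051 0.0168]
```

```bash
python3 - <<'E'
from h import *
np.set_printoptions(precision=4,suppress=True)
t=dict(np.load("top0.npz")); s=dict(np.load("side0.npz"))
for d,n in((t,'top'),(s,'side')):
    yy,xx=np.mgrid[0:384,0:512]; px=np.c_[xx.ravel(),yy.ravel()]; w=deproj(d,px); ok=d["depth"].ravel()>0
    f=w[ok&(w[:,0]>.62)&(w[:,0]<.72)&(w[:,1]>-.14)&(w[:,1]<.12)&(w[:,2]>.015)&(w[:,2]<.068)]
    l=f
    for _ in range(8):
        c=np.polyfit(l[:,1],l[:,0],1); l=f[abs(f[:,0]-np.polyval(c,f[:,1]))<.006]
    e=w[ok&(w[:,0]>.62)&(w[:,0]<.72)&(w[:,1]>-.14)&(w[:,1]<.12)&(w[:,2]>.072)&(w[:,2]<.085)]
    bins=np.arange(-.14,.12,.02); b=[e[(e[:,1]>=a)&(e[:,1]<a+.02),0].min() for a in bins]
    print(n,len(f),len(l),'front',c,'deg',np.degrees(np.arctan(c[0])),'x range',f[:,0].min(),f[:,0].max(),'top edge',np.polyfit(bins+.01,b,1))
# sheath + button axis of the green bar; middle line in both views
for d,n,r in((t,'top',(270,228,292,248)),(s,'side',(284,192,306,220))):
    p=pix(hsvmask(d,(0,0,175),(180,45,255),r)); q=on_z(d,p,.013); print(n,'sheath n',len(p),q[:,:2].mean(0),q[:,:2].min(0),q[:,:2].max(0))
    if len(q)>5:
        v=np.linalg.svd(q[:,:2]-q[:,:2].mean(0))[2][0]; print(np.degrees(np.arctan(v[1]/v[0])))
for d,n,rg in((t,'top',(270,180,305,232)),(s,'side',(255,175,305,212))):
    q=deproj(d,pix(hsvmask(d,(40,90,40),(90,255,255),rg))); q=q[q[:,2]>.02]
    v=np.linalg.svd(q[:,:2]-q[:,:2].mean(0))[2][0]; print(n,'bar axis',q.mean(0),np.degrees(np.arctan(v[1]/v[0])))
v=np.eye(4)
im=cv2.resize(t["frame"][170:260,250:330],None,fx=7,fy=6.6,interpolation=cv2.INTER_CUBIC); cv2.imwrite("pics/crop.png",im)
E
```

```text
top 430 423 front [-0.0087  0.6797] deg -0.4956425764420097 x range 0.6766725284427302 0.7108139164293945 top edge [-0.0068  0.6792]
side 625 625 front [-0.006  0.681] deg -0.34413567883164337 x range 0.6755730135184892 0.6856766305268192 top edge [-0.0076  0.6816]
top sheath n 40 [0.4132 0.0856] [0.3883 0.0769] [0.4386 0.0921]
-13.212356461625802
side sheath n 476 [0.4233 0.0705] [0.3665 0.0033] [0.4841 0.1372]
-61.06150202442982
top bar axis [0.4978 0.064  0.0385] -14.407176474340803
side bar axis [0.4936 0.0732 0.0307] -45.12652607480953
```

View pics/crop.png

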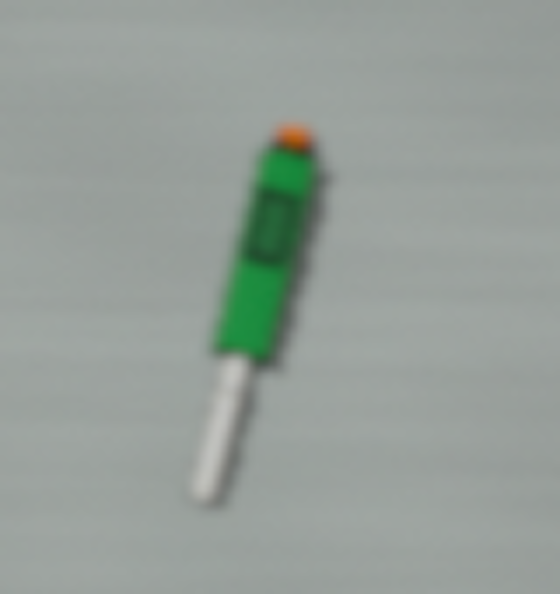

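The crop shows the bar centred near (265,250) with the orange button out at (295,137) and the sheath end at (205,495). That gives a centre of about (0.5025, 0.064) and a yaw of about -13°. The hob front is at x≈0.680, nearly square to world x. Now I'll grasp.

```bash
cat >> h.py <<'E'
def down(deg):
    a=np.radians(deg)/2; return [0,float(np.cos(a)),float(np.sin(a)),0]
E
python3 - <<'E'
from bench import *
from h import *
np.set_printoptions(precision=4,suppress=True)
for p,o in(([.5025,.064,.12],down(-13)),([.6,0,.05],down(.4)),([.494,-.261,.1],down(-82)),([.484,-.196,.1],down(98))): print(inverse_kinematics(p,o))
q=down(-13)
move_to([.5025,.064,.10],q); print(state()["time"])
move_l([.5025,.064,.03],.12); f0=state()["ft_force"]
move_l([.5025,.064,.012],.05); s=state(); print(s["ee_pos"],s["ft_force"]-f0)
close(); s=state(); print(s["finger_gap"],s["finger_force"],s["ft_force"],s["time"])
move_l([.5025,.064,.06],.12); hold(.2); s=state(); print(s["finger_gap"],s["ft_force"],s["ee_pos"],s["time"])
for n in("top","side"):
    d=get_image(n); np.savez(f"{n}1.npz",**d)
    cv2.imwrite(f"pics/{n}1.png",cv2.resize(d["frame"][120:270,200:400],(800,600)))
E
```

```text
[ 0.0595 -0.1558  1.6678 -0.      1.6295  1.8572]
[-0.0567  0.1307  1.5093 -0.      1.5016  1.5071]
[-0.547  -0.006   1.5617 -0.      1.5859  2.455 ]
[-0.4499 -0.1053  1.6573 -0.      1.5896 -0.5896]
2.525
[0.5023 0.064  0.0116] [-0.2051  0.5078 -0.18  ]
0.025792877405449433 29.998615980148315 [-0.9443  1.284   0.2679] 4.7417
0.025739400144650836 [-0.4314  0.1392 -1.6867] [0.5018 0.064  0.0587] 5.4917
```

View pics/side1.png

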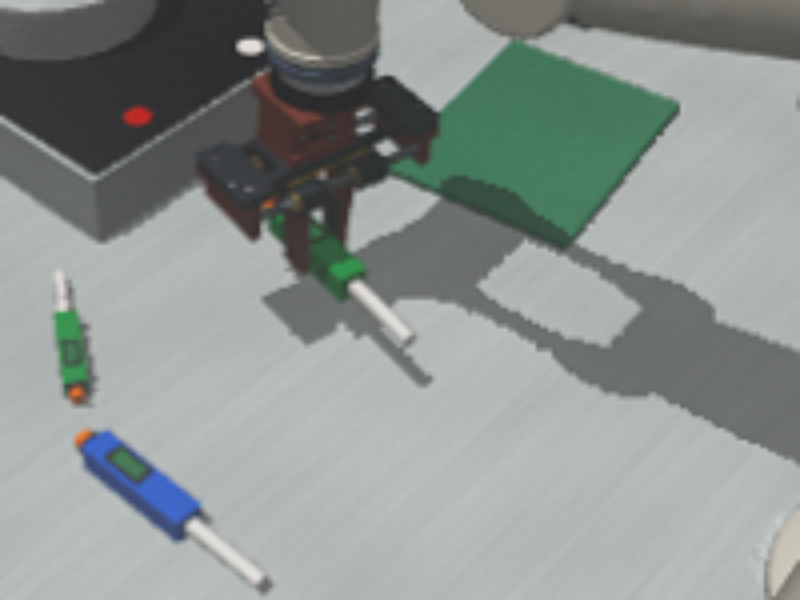

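The picture shows the bar held level, with the button forward at about (268,207) and the blue and small thermometers undisturbed. Next is the push.

```bash
python3 - <<'E'
from bench import *
from h import *
np.set_printoptions(precision=3,suppress=True)
move_to([.595,0,.045],down(.4)); hold(.2)
s=state(); f0=s["ft_force"]; print(s["time"],s["ee_pos"])
x=.608; move_l([x,0,.045],.06)
while x<.634:
    x+=.001; move_l([x,0.00,.045],.02); s=state(); f=s["ft_force"]-f0
    print(round(x,3),s["ee_pos"][0].round(4),f,s["time"].__round__(2))
    if f[0]<-18: break
hold(.15); s=state(); print(s["ee_pos"],s["ft_force"]-f0)
for n in("top","side"): np.savez(f"{n}2.npz",**get_image(n))
move_l([x-.03,0,.045],.08); hold(.2); s=state(); print(s["time"],s["ft_force"]-f0,s["finger_gap"])
for n in("top","side"):
    d=get_image(n); np.savez(f"{n}3.npz",**d)
    r=d["frame"][115:235,230:390]; cv2.imwrite(f"pics/{n}3.png",cv2.resize(r,(800,600),interpolation=cv2.INTER_CUBIC))
E
```

```text
6.3167 [0.595 0.001 0.045]
0.609 0.6089 [ 0.17   0.308 -0.458] 6.93
0.61 0.61 [ 1.014 -0.821  0.802] 7.18
0.611 0.611 [ 0.17  -1.386 -0.351] 7.43
0.612 0.612 [ 0.224 -0.266  0.275] 7.68
0.613 0.613 [ 1.084  0.009 -0.406] 7.93
0.614 0.614 [ 0.305  0.422 -0.372] 8.18
0.615 0.6151 [1.093 0.476 0.439] 8.43
0.616 0.6161 [-0.137 -0.179 -0.05 ] 8.68
0.617 0.617 [ 0.645  0.299 -0.164] 8.93
0.618 0.6175 [-1.701 -0.501  1.382] 9.18
0.619 0.6186 [-4.528 -0.059  1.171] 9.43
0.62 0.6197 [-4.324 -0.843  2.266] 9.68
0.621 0.6208 [-4.083  0.338  1.647] 9.93
0.622 0.6219 [-4.479 -0.593  0.423] 10.18
0.623 0.6229 [-4.143  0.26  -0.027] 10.43
0.624 0.624 [-3.82   0.712 -0.213] 10.68
0.625 0.625 [-4.044  0.745  0.868] 10.93
0.626 0.626 [-3.484  0.071 -0.081] 11.18
0.627 0.627 [-4.187  0.982  0.698] 11.43
0.628 0.6271 [-8.64   0.312  2.018] 11.68
0.629 0.6271 [-12.004  -0.131   4.662] 11.93
0.63 0.6273 [-15.696   1.17    6.806] 12.18
0.631 0.6276 [-17.806   0.478   6.12 ] 12.43
0.632 0.6281 [-20.069   0.737   8.762] 12.68
[0.628 0.    0.045] [-20.126   0.559   6.79 ]
13.6583 [ 0.727 -0.164  0.166] 0.0256320225982959
```

View pics/side3.png

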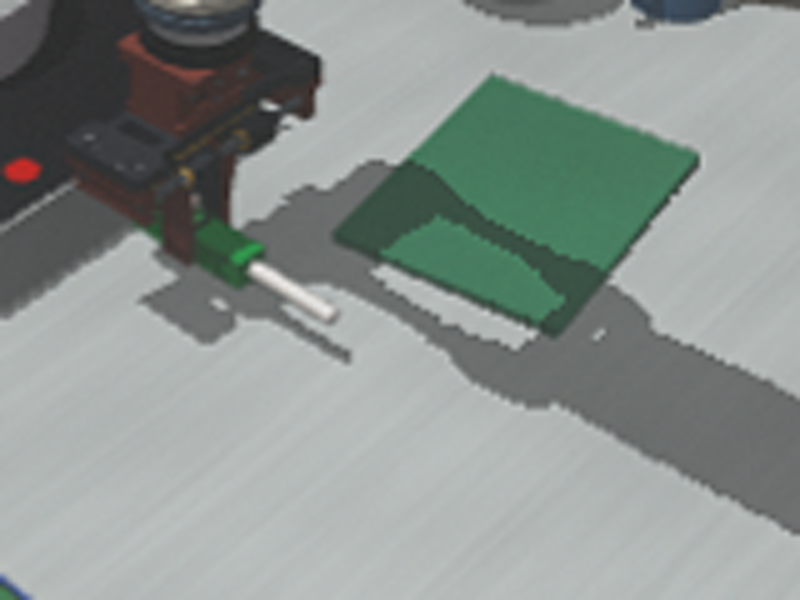

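Force held near 4–5 N for 10 mm of travel and then rose sharply at the hard stop, so the button is fully in. The picture shows the bar still level in the grip at (235,250). Now I'll place it on the board, along the board's long side.

```bash
python3 - <<'E'
from bench import *
from h import *
np.set_printoptions(precision=4,suppress=True)
move_l([.5,-.03,.11],.15)
X,Y=.4935,-.2605
move_to([X,Y,.09],down(-81.8)); move_l([X,Y,.034],.12); hold(.2)
s=state(); f0=s["ft_force"]; print(s["time"],s["ee_pos"])
z=.029; 
while z>.020:
    move_l([X,Y,z],.02); s=state(); f=s["ft_force"]-f0; print(round(z,4),s["ee_pos"][2],f)
    if f[2]>4: break
    z-=.001
gripper_open(); s=state(); print(s["time"],s["finger_gap"])
move_l([X,Y,.14],.12); move_to([.35,-.0,.25],down(-40)); print(state()["time"])
hold(.3)
for n in("top","side"):
    d=get_image(n); np.savez(f"{n}4.npz",**d)
    r=d["frame"][120:270,200:400]; 
    if n=="top": r=d["frame"][120:270,240:440]
    cv2.imwrite(f"pics/{n}4.png",cv2.resize(r,(800,600),interpolation=cv2.INTER_CUBIC))
E
```

```text
16.5167 [ 0.4942 -0.2608  0.0353]
0.029 0.028696088757000755 [-0.372   0.4434  1.1496]
0.028 0.02791040003337042 [-0.4777 -0.3683  0.0668]
0.027 0.026903110487040152 [ 0.3639 -0.9589 -0.1402]
0.026 0.02588860672319885 [-0.8004  0.2102  0.5565]
0.025 0.024864971187853836 [-0.7309 -0.1983  0.5985]
0.024 0.024310723161658762 [-0.6824 -0.0056  1.2936]
0.023 0.023914604074984136 [-2.0629 -1.4025  6.7329]
19.475 0.08811542674391078
21.8083
```

View pics/side4.png

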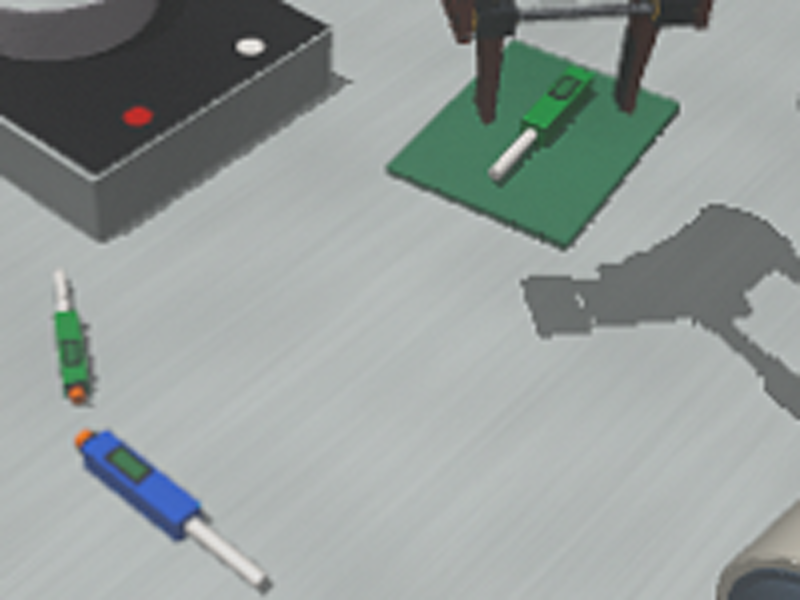

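View pics/top4.png

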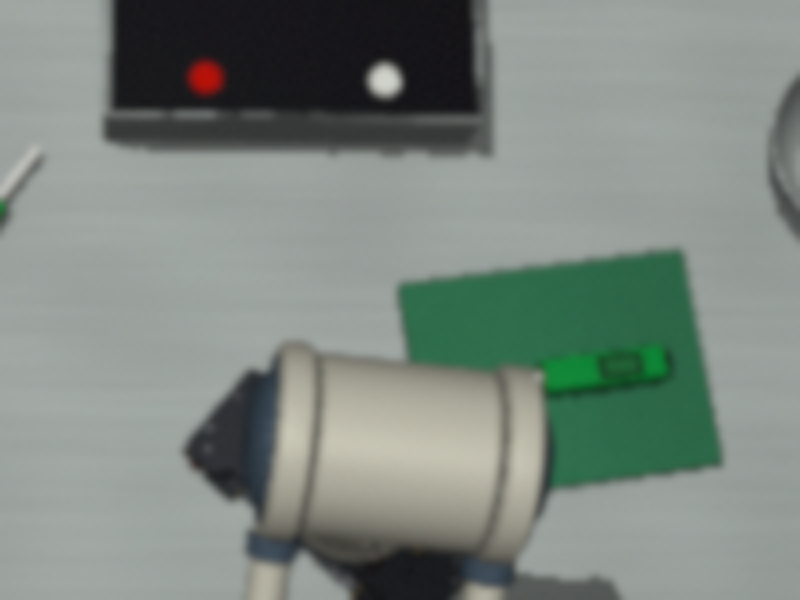

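The thermometer lies flat on the board: the bar is at (605,368) in the top crop, well inside the edges. The button is pressed flush, the blue thermometer hasn't moved, and the gripper is up and clear. I'll hand it in.

```bash
python3 -c "
from bench import *
print(job_done())"
```

```text
the job is handed in; nothing more can be done
None
```

I picked up the middle-sized green thermometer, pushed its button fully in against the hob front, laid it flat on the chopping board and let go; the job is handed in at about 22 s, and the blue thermometer was not touched.

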